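# Vent the refill unit and hold its filter flap open at the set angle

## Task

I want to look at the filter in the refill unit on the sideboard. First, with the flap still shut, vent it: turn the valve handle on its top until the handle's pointed nose lines up with the tab on the collar around it. Then lift the flap by its bar until it is in line with the setting arm beside its left edge, and hold it still there: it falls shut by itself, so your program must finish while still holding it. Leave the valve at its mark, do not shift the collar or the setting arm, and do not knock the goods standing round the unit.

Things in the scene. Friction and masses are not known exactly. Their poses are not given: they have to be found in the camera images.
- refill_unit: white box-shaped unit, fixed, 100 mm high. Origin on the surface below it; its x points from front (robot side) to back. Front wall x = -75 mm, back 85, right side y = -140, left 125. Flap over y 1 to 115; valve axis at x = 0, y = -80. A nozzle sticks out 35 mm in front at y = -80, 42 to 74 mm high. A quadrant of thin bar outside the left side (y 128 to 143) rises to 215 mm.
- flap (a joint): angle of the flap (rad): 0 = shut, level; grows as its front edge is lifted; up to 1.45. No spring, almost no friction: it falls shut when let go. Starts shut. Mass about 0.5 kg (0.75 to 1.3 of that); lifting it at the bar takes up to about 3 N.
- flap_hinge (a point): middle of the flap's hinge line, at the back of the unit, 104 mm above the surface; the line runs along the unit's y. At flap angle A the bar stands 203 cos A mm in front of this line and 203 sin A mm above it.
- flap_bar (a point): middle of the lifting bar: round steel, 10 mm thick, along the unit's y, 72 mm clear between brackets, in the flap's plane, 203 mm from the hinge line, 104 mm above the surface when shut; 48 mm free gap behind it. The flap is an aluminium plate 150 x 114 x 7 mm. Fingers pinching the bar can stay upright: it turns between them. x axis in the flap's plane, towards the hinge.
- flap_setting (a joint): angle (rad) at which the setting arm is set, same zero and direction as the flap: flap and arm are in line when the two values are equal. Set between 0.6 and 1.1; stiff, stays where it is; it does not block the flap.
- flap_setting_tip (a point): clamp screw near the end of the setting arm, a thin dark steel arm 122 mm long on the flap's hinge line just outside the flap's left edge, 112 mm from the hinge line; x axis along the arm, towards the hinge.
- vent_valve (a joint): angle of the valve handle (rad): 0 = nose towards the unit's front; grows clockwise seen from above; range 0 to 1.6. Stays where it is left (friction 0.05 N m). Starts between 0 and 0.2.
- valve_grip (a point): grip point of the valve handle, a steel bar 12 mm wide, 44 mm long (16 mm on the nose side of the axis, 28 mm behind it), top 148 mm and underside 118 mm above the surface. This point: 4 mm from the axis towards the tail, 136 mm up. x axis along the bar, away from the nose. Nothing else above 115 mm within 65 mm of the axis.
- valve_nose (a point): tip of the handle's pointed nose, 34 mm from the valve axis, 122 mm above the surface; x axis from the nose to the axis.
- valve_setting (a joint): angle (rad) at which the collar's tab is set, same zero and direction as the valve handle: nose and tab line up when the two values are equal. Set between 0.65 and 1.25; stiff, stays where it is.
- valve_setting_tab (a point): top of the small tab on the flat collar (45 mm radius) round the valve, 48 mm from the valve axis (the tab reaches to 57 mm), 114 mm above the surface; x axis towards the valve axis.
- scent_bottle: loose cream-coloured square scent flask with gilt cap, 44 x 62 x 120 mm, standing at the unit's right; origin at the middle of its underside. Leave alone.
- cream_jar: loose round cream jar with bamboo lid, 68 mm diameter, 58 mm high, standing at the unit's left; origin at the middle of its underside. Leave alone.
- soap_bar: loose wrapped soap bar, 53 x 78 x 26 mm, lying in front of the unit's right end; origin at the middle of its underside. Leave alone.

How it is judged:
By the outcome, as a careful person would: the job done as asked, in the order asked, and still so for the second after the job is handed in, while the arm keeps its last pose, push and grip.
It also fails if it takes over 45 s, if anything falls off the work surface, if the arm or the gripper's body presses on something with over 40 N, if the wrist force passes 120 N, or if a joint passes its speed limit or range.

## Robot

A 6-joint arm with a two-finger parallel gripper is mounted at the origin on a cart in front of the work surface, level with it; the furniture and walls round the work are solid. World frame = base frame: x ahead of the robot, y to its left, z up, the work surface at z = 0. Lengths are in m, angles in rad, forces in N, time in s.
With the tool pointing down it reaches from about 0.3 to 0.825 m from the base axis. Payload 5.4 kg.
Tool frame: the origin (TCP) lies between the finger pads; the fingertips stand arm.tips_ahead ahead of it and the grasp point (between the pads) lies 8 mm behind it (arm.tips_ahead is the distance from the TCP to the fingertips, in m); z points along the fingers, y is the line along which they close (so a half turn about z gives the same grasp; the last joint's range is limited). The gripper opens to 92 mm and grips with 3 to 60 N. Pads are 20 mm wide; open, the fingers measure 128 mm over their backs; the gripper's body (75 mm by 189 mm) begins 69 mm behind the grasp point.
Start: joints at [-1.545, 0.158, 1.597, -0, 1.386, -0.21], TCP at [0.134, -0.559, 0.226] pointing down, gripper open.
Joint ranges: [-2.91, 2.91], [-0.94, 2.29], [0.18, 2.7], [-1.29, 4.43], [0.17, 2.64], [-3, 3]. Speed limits (rad/s): [2.57, 2.57, 3.14, 3.14, 3.14, 3.14].

## Interface

Orientations are given as a unit quaternion [x, y, z, w].
In Python, from plant import telemetry, snapshot, arm, search_frame, trace gives the robot as it stands.
- The arm moves only by the shell command python3 -m pendant 'ROWS' [OPENING] [FORCE]. ROWS is JSON, a list that holds one entry, the list of rows, each a list of 4 numbers: the shift along the tool's x, y, z in cm, then the turn about the tool's z in rad. In form: [[[tx, ty, tz, twist], ...]]. A call has 1 to 10 rows; each row shifts and turns the commanded pose from where the row before left it, along the tool's axes as they then stand; what a row does not reach is not made up. A row lasts 1/8 s, in which the tool goes at most 62.5 mm and 10.7 degrees, less where a joint would pass 70% of its speed; a pose out of reach is approached as far as the arm can. A call is refused whole if a number of a shift passes 6.25 or a number of a turn 0.188, either way. A call with a gripper value outside its range is refused whole. OPENING is the closure, from -1 (fully open) to 1 (shut), set as the call begins (- or left out, the last holds). The fingers move at their own pace and stop on an object; FORCE is the grip in N (left out, the last holds). Time passes only in rows, so rows that do not move let the fingers close. It gives the time, the measured TCP pose, the force, the opening and the grip force at its end, in the units of the state.
- telemetry.get_obs(): the state, without advancing time (a new reading comes with each control period).
- snapshot(name): name is "scene" or "top" or "wrist"; returns a dict with "frame" (420x560x3 uint8, blue, green, red), "intrinsics" (3x3 intrinsics, pixels), "rvec" (rotation vector, rad) and "tvec" (3), from world to camera coordinates, as OpenCV has them. Camera axes: x right, y down, z forward; pixel columns grow to the right and rows downward; lengths in m; the calibration is good to about 2 mm. A picture is of the moment at which its call begins. There is no depth.
- arm.close_job(): hands the job in; it is judged then, once.
Trained networks look in a picture, given as the dict that the camera call returned (one of the last four; its "shot" number tells which), for a name from the list of things; names that differ only in an ending like _2 or _b are one class to them, and where a whole thing is asked for, a point or a joint stands for the part that bears it (a point fixed in the world has none). Each returns a list of dicts, best first, with "p" (0 to 1); they miss things now and then, are a little off and sometimes report something else, mostly with a low value. They report only what shows in the picture. A call takes as long as a camera call.
- search_frame(picture, label): "position" ([x, y, z] in m, in world coordinates, good to about 4 mm: the middle of the surface that is visible of it).
- trace(picture, label): "pixels" (420x560 bool, what is visible of it).
The state is a dict: "t": time; "joints": joint angles; "dq": joint speeds; "joint_torque": joint torques, N m; "eef_pos": TCP position; "tcp_rot": TCP orientation; "force": force on the tool from outside, world axes, zero at the start; "moment": the same for the moment, N m; "finger_gap": finger opening in m; "gripper_force": force on a finger pad.
Only numpy, scipy, OpenCV 4.12 (cv2) and the standard library are available. Lean on these libraries where they do the work, as an engineer would, in place of code of your own. Each camera call takes 0.05 s, during which the arm holds its last target. There are 200 camera calls.

## Working session

There is one attempt and no reset: what is moved stays moved. The work goes in short steps, Python scripts to look and compute and a shell command to move; the robot and the scene stay as the last step left them, time stands still between calls to the robot, and variables do not carry over. Pictures are saved under pics/ and viewed, at most 10 in all, crops included, and the job is handed in when it is done.

```bash
mkdir -p pics; ls; cat > h.py <<'E'
import numpy as np, cv2
from plant import telemetry, snapshot, arm, search_frame, trace
def cam(s):
    R=cv2.Rodrigues(np.array(s["rvec"],float))[0]; return np.array(s["intrinsics"]),R,np.array(s["tvec"],float).ravel()
def ray_z(s,uv,z):
    K,R,t=cam(s); c=-R.T@t; d=R.T@np.linalg.inv(K)@np.array([uv[0],uv[1],1.]); return c+d*(z-c[2])/d[2]
def proj(s,P):
    K,R,t=cam(s); p=(np.atleast_2d(P)@R.T+t)@K.T; return p[:,:2]/p[:,2:]
E
python3 - <<'E'
from h import *
o=telemetry.get_obs(); print({k:np.round(v,3).tolist() for k,v in o.items()}, arm.tips_ahead)
for n in ["scene","top"]:
    s=snapshot(n); cv2.imwrite(f"pics/{n}1.png",s["frame"]); K,R,t=cam(s); print(n,np.round(-R.T@t,3))
    for l in ["refill_unit","flap_hinge","flap_bar","flap_setting_tip","valve_grip","valve_nose","valve_setting_tab","scent_bottle","cream_jar","soap_bar"]:
        r=search_frame(s,l); print(l,[(np.round(d["position"],3).tolist(),round(d["p"],2)) for d in r[:2]])
E
```

```text
pics
{'t': 0.0, 'joints': [-1.545, 0.159, 1.598, -0.0, 1.386, -0.21], 'dq': [-0.002, 0.001, 0.0, 0.0, -0.0, -0.0], 'joint_torque': [0.001, -38.558, -32.21, 0.07, 0.038, -0.0], 'eef_pos': [0.134, -0.558, 0.225], 'tcp_rot': [0.993, 0.118, 0.0, -0.001], 'force': [-0.75, -0.571, -0.362], 'moment': [0.019, -0.036, 0.022], 'gripper_force': 0.0, 'finger_gap': 0.092} 0.011
scene [0.02  0.91  0.711]
refill_unit [([0.557, -0.052, 0.1], 0.72)]
flap_hinge [([0.555, -0.06, 0.112], 0.68)]
flap_bar [([0.554, -0.068, 0.112], 0.67)]
flap_setting_tip [([0.581, -0.336, 0.08], 0.29)]
valve_grip [([0.585, -0.203, 0.131], 0.66)]
valve_nose [([0.586, -0.209, 0.135], 0.53)]
valve_setting_tab []
scent_bottle [([0.582, -0.337, 0.084], 0.75)]
cream_jar [([0.536, 0.094, 0.048], 0.75)]
soap_bar [([0.425, -0.228, 0.028], 0.9)]
top [ 0.395 -0.002  1.135]
refill_unit [([0.575, -0.131, 0.105], 0.98)]
flap_hinge [([0.564, -0.076, 0.112], 0.85), ([0.431, -0.246, 0.024], 0.65)]
flap_bar [([0.563, -0.076, 0.11], 0.85), ([0.58, -0.215, 0.143], 0.66)]
flap_setting_tip [([0.595, 0.006, 0.197], 0.44)]
valve_grip [([0.581, -0.212, 0.147], 0.65)]
valve_nose [([0.586, -0.211, 0.15], 0.65)]
valve_setting_tab [([0.582, -0.205, 0.107], 0.81)]
scent_bottle [([0.586, -0.336, 0.078], 0.64)]
cream_jar [([0.546, 0.069, 0.055], 0.64)]
soap_bar [([0.428, -0.242, 0.027], 0.88), ([0.581, -0.213, 0.106], 0.48)]
```

```bash
python3 - <<'E'
import cv2
a=cv2.imread("pics/top1.png"); b=cv2.imread("pics/scene1.png")
cv2.imwrite("pics/top1b.png",cv2.resize(a,(800,600),interpolation=cv2.INTER_CUBIC))
cv2.imwrite("pics/scene1b.png",cv2.resize(b,(800,600),interpolation=cv2.INTER_CUBIC))
E
```

```text
(no output)
```

View pics/top1b.png

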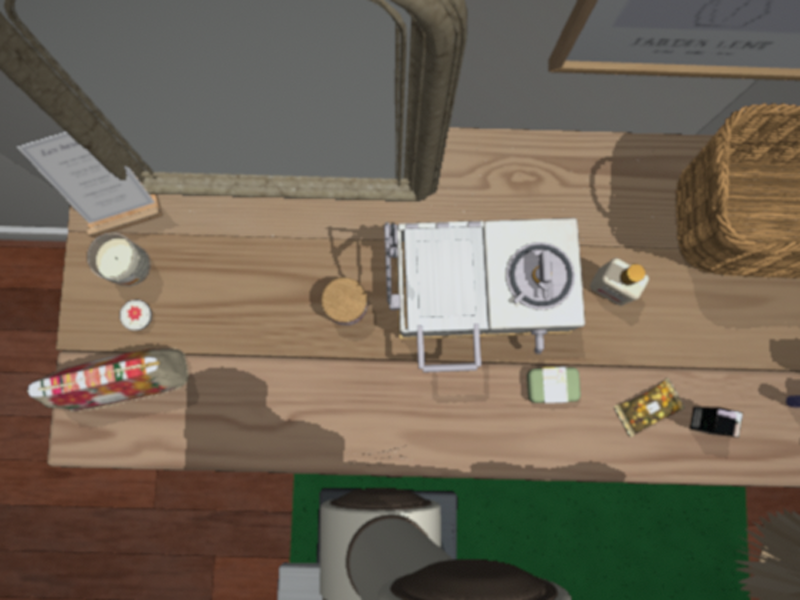

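View pics/scene1b.png

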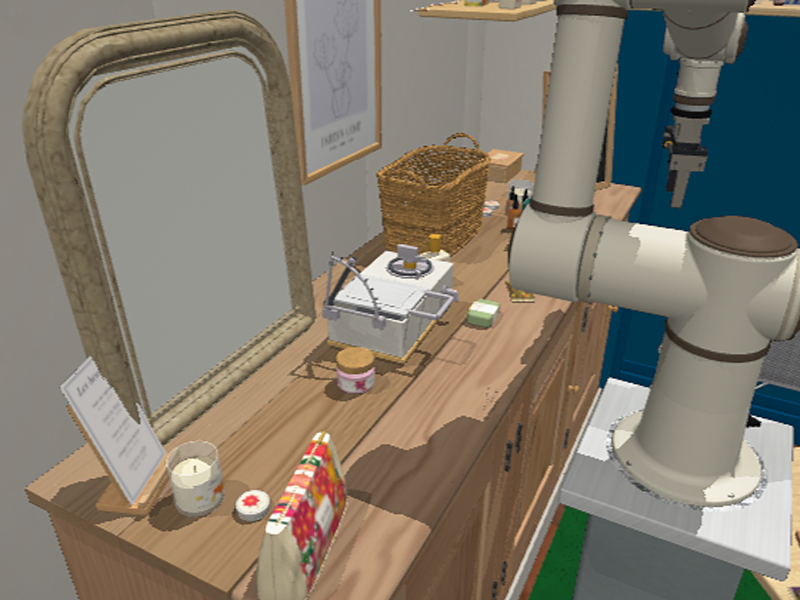

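The top picture (in 800x600 pixels) shows the unit with its roof corners at (397,222), (577,219), (583,326) and (401,333). The valve is at (541,275), with the tab front-left at about (515,298). The flap bar is at (449,368). The scene picture shows the setting arm raised inside the quadrant at about (345,270), and nothing above the unit.

```bash
python3 - <<'E'
from h import *
s=snapshot("top"); f=.7
for n,uv,z in [("BR",(577,219),.1),("FR",(583,326),.1),("FL",(401,333),.1),("valve",(541,275),.118),("tab",(514,299),.114),("bar",(449,368),.104),("barL",(421,369),.104),("barR",(479,366),.104)]:
    print(n,np.round(ray_z(s,(uv[0]*f,uv[1]*f),z),4))
c=s["frame"][140:270,260:420]; cv2.imwrite("pics/c1.png",cv2.resize(c,(800,650))[:600])
E
```

```text
BR [ 0.6682 -0.2663  0.1   ]
FR [ 0.5109 -0.2734  0.1   ]
FL [ 0.4935 -0.0129  0.1   ]
valve [ 0.5801 -0.2097  0.118 ]
tab [ 0.5451 -0.172   0.114 ]
bar [ 0.4454 -0.082   0.104 ]
barL [ 0.4429 -0.0425  0.104 ]
barR [ 0.4494 -0.1244  0.104 ]
```

View pics/c1.png

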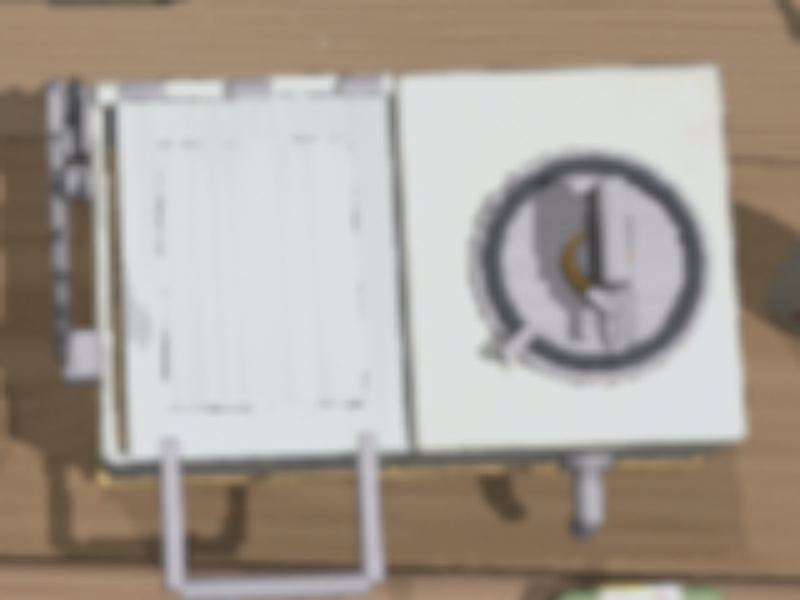

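The crop shows the collar centred at (593,262) and the tab at (500,345), with the valve nose pointing roughly to the front. I estimate the unit at about (0.577, -0.129) with a yaw of about 0.06. Next I'll move to hover near the valve.

```bash
python3 -m pendant '[[[4.3,-2.5,-0.8,0],[4.3,-2.5,-0.8,0],[4.3,-2.5,-0.8,0],[4.3,-2.5,-0.8,0],[4.3,-2.5,-0.8,0],[4.3,-2.5,-0.8,0],[4.3,-2.5,-0.8,0.05],[4.3,-2.5,-0.8,0.1],[4.0,-2.0,-0.8,0.1],[0,0,0,0]]]'
cat > look.py <<'E'
from h import *
import sys
o=telemetry.get_obs(); print(round(o["t"],2),np.round(o["eef_pos"],4),np.round(o["tcp_rot"],3))
s=snapshot("wrist"); K,R,t=cam(s); print("cam",np.round(-R.T@t,3),np.round(R[2],2))
cv2.imwrite(f"pics/{sys.argv[1]}.png",cv2.resize(s["frame"],(800,600),interpolation=cv2.INTER_CUBIC))
for l in ["valve_grip","valve_nose","valve_setting_tab","flap_bar","flap_setting_tip","flap_hinge"]:
    r=search_frame(s,l); print(l,[(np.round(d["position"],3).tolist(),round(d["p"],2)) for d in r[:2]])
np.savez(f"{sys.argv[1]}.npz",**{k:s[k] for k in ["intrinsics","rvec","tvec","frame"]})
E
python3 look.py w1
```

```text
t: 2.4
eef_pos: [0.4637, -0.2613, 0.2983]
tcp_rot: [1.0, -0.005, 0.001, 0.0]
force: [-0.3, 0.4, -0.8]
finger_gap: 0.0918
gripper_force: 0.0
2.4 [ 0.4637 -0.2613  0.2983] [ 1.    -0.005  0.001  0.   ]
cam [ 0.533 -0.262  0.458] [-0.24  0.   -0.97]
valve_grip [([0.584, -0.214, 0.15], 0.87)]
valve_nose [([0.588, -0.215, 0.147], 0.65)]
valve_setting_tab [([0.586, -0.211, 0.108], 0.78), ([0.569, -0.134, 0.108], 0.66)]
flap_bar [([0.562, -0.083, 0.112], 0.94)]
flap_setting_tip []
flap_hinge [([0.566, -0.078, 0.109], 0.8)]
```

View pics/w1.png

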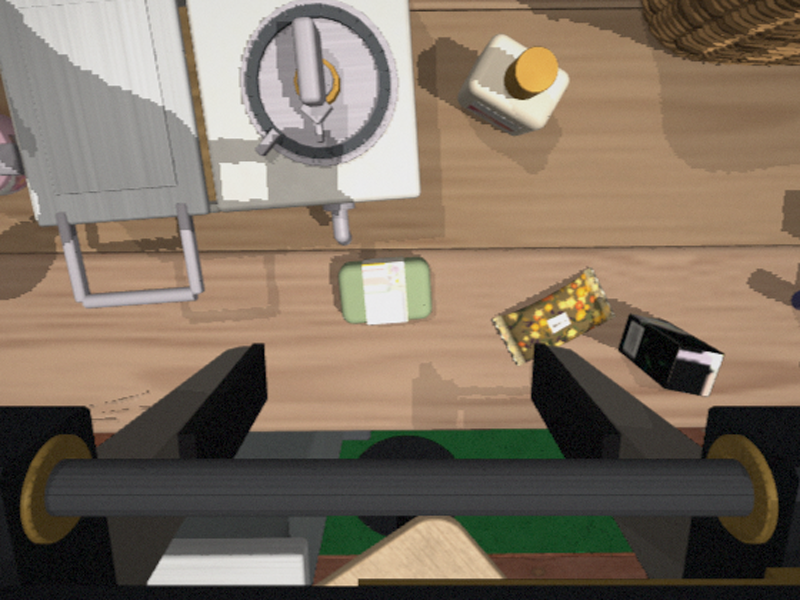

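The wrist view is clear. The collar is centred at about (320,80), the handle bar runs from (305,25) to (313,103), and the nose tip is at about (320,139). The tab runs from (280,132) to (261,151), and the unit's front right corner is at (419,195).

```bash
python3 - <<'E'
from h import *
s=dict(np.load("w1.npz")); f=.7
P={}
for n,uv,z in [("collarL",(239,80),.112),("collarR",(398,80),.112),("collarTop",(320,-2),.112),("collarBot",(322,164),.112),("nose",(320,139),.122),("tabin",(280,131),.114),("tabout",(261,151),.114),("tail",(304,18),.148),("head",(313,103),.148),("FR",(419,196),.1),("FRs",(410,0),.1),("FL",(38,222),.1),("barL",(82,301),.104),("barR",(199,295),.104)]:
    P[n]=ray_z(s,(uv[0]*f,uv[1]*f),z); print(n,np.round(P[n],4))
an=lambda a,b: np.arctan2(*(P[b]-P[a])[1::-1])
print("yaw side",an("FR","FRs"),"bar",an("barR","barL")-np.pi/2,"handle",an("head","tail"))
# enlarged, valve crop
c=s["frame"][0:140,140:300]; cv2.imwrite("pics/w1c.png",cv2.resize(c,(680,595),interpolation=cv2.INTER_CUBIC))
E
```

```text
collarL [ 0.5861 -0.1656  0.112 ]
collarR [ 0.5853 -0.2632  0.112 ]
collarTop [ 0.6311 -0.2173  0.112 ]
collarBot [ 0.5358 -0.2143  0.112 ]
nose [ 0.5505 -0.2151  0.122 ]
tabin [ 0.5559 -0.1893  0.114 ]
tabout [ 0.544  -0.1766  0.114 ]
tail [ 0.6113 -0.213   0.148 ]
head [ 0.5683 -0.2158  0.148 ]
FR [ 0.5146 -0.2766  0.1   ]
FRs [ 0.6329 -0.271   0.1   ]
FL [ 0.4996 -0.0191  0.1   ]
barL [ 0.4453 -0.0428  0.104 ]
barR [ 0.4489 -0.1243  0.104 ]
yaw side 0.04734841999197228 bar 0.043305118686108646 handle 0.06402364322831569
```

View pics/w1c.png

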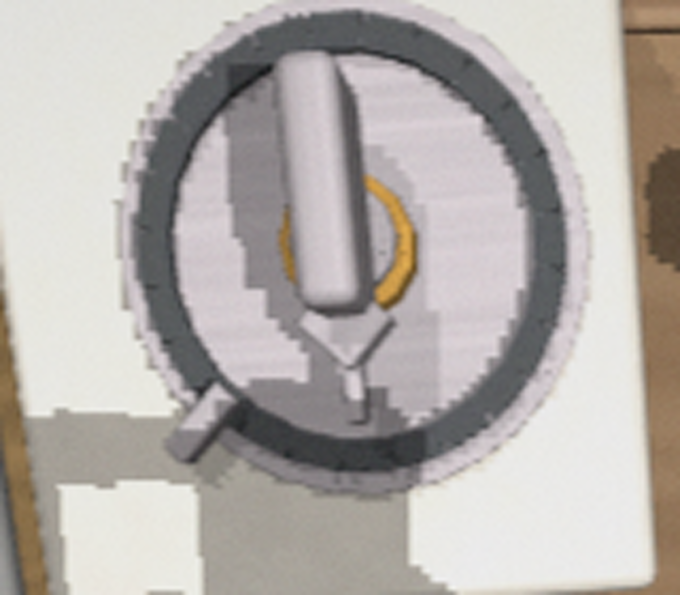

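The collar centre is at about (0.584, -0.2147). The handle is close to 0 (world yaw about 0.045) and the tab direction is about 0.75 in world terms. I'll move above the axis and lower.

```bash
python3 -m pendant '[[[4.0,-1.55,0,-0.05],[4.0,-1.55,0,0],[4.03,-1.56,0,0],[0,0,2.5,0],[0,0,3.0,0],[0,0,3.0,0],[0,0,2.0,0],[0,0,0,0],[0,0,0,0]]]'
python3 - <<'E'
from h import *
o=telemetry.get_obs(); q=o["tcp_rot"]; print(np.round(o["eef_pos"],4),"yaw",2*np.arctan2(q[1],q[0]))
E
```

```text
t: 3.88
eef_pos: [0.5818, -0.2144, 0.194]
tcp_rot: [1.0, 0.018, 0.001, 0.001]
force: [-0.1, 0.0, 0.3]
finger_gap: 0.0918
gripper_force: 0.0
[ 0.5818 -0.2144  0.194 ] yaw 0.035492892579444206
```

```bash
python3 -m pendant '[[[0.2,0,2.1,0],[0,0,2.1,0],[0,0,2.0,0],[0,0,0,0]]]' && python3 -m pendant '[[[0,0,0,0],[0,0,0,0],[0,0,0,0],[0,0,0,0],[0,0,0,0],[0,0,0,0],[0,0,0,0]]]' 1 25
```

```text
t: 4.38
eef_pos: [0.5819, -0.213, 0.128]
tcp_rot: [1.0, 0.018, -0.002, -0.001]
force: [0.5, -0.3, -0.9]
finger_gap: 0.0918
gripper_force: 0.0
t: 5.25
eef_pos: [0.5832, -0.2137, 0.1306]
tcp_rot: [1.0, 0.018, -0.0, -0.0]
force: [0.5, 4.1, 1.3]
finger_gap: 0.0245
gripper_force: 2.4
```

```bash
python3 -m pendant '[[[0,0,0,0],[0,0,0,0],[0,0,0,0]]]'
```

```text
t: 5.62
eef_pos: [0.5831, -0.2124, 0.1305]
tcp_rot: [1.0, 0.018, -0.0, -0.001]
force: [-0.2, 5.3, 1.0]
finger_gap: 0.0187
gripper_force: 25.0
```

```bash
python3 look.py w2; python3 - <<'E'
from h import *
s=dict(np.load("w2.npz")); cv2.imwrite("pics/w2c.png",cv2.resize(s["frame"][100:400,130:430],(600,600),interpolation=cv2.INTER_CUBIC))
o=telemetry.get_obs(); print(o["finger_gap"],o["moment"])
E
```

```text
5.62 [ 0.5831 -0.2124  0.1305] [ 1.     0.018 -0.    -0.001]
cam [ 0.652 -0.211  0.29 ] [-0.24 -0.01 -0.97]
valve_grip [([0.592, -0.212, 0.152], 0.96), ([0.434, -0.236, 0.027], 0.53)]
valve_nose [([0.595, -0.212, 0.148], 0.95)]
valve_setting_tab [([0.602, -0.214, 0.108], 0.67), ([0.598, -0.097, 0.111], 0.2)]
flap_bar [([0.595, -0.1, 0.11], 0.55)]
flap_setting_tip []
flap_hinge [([0.599, -0.098, 0.108], 0.76)]
0.018719249720354124 [ 1.04648483  0.08380142 -0.06440309]
```

View pics/w2.png

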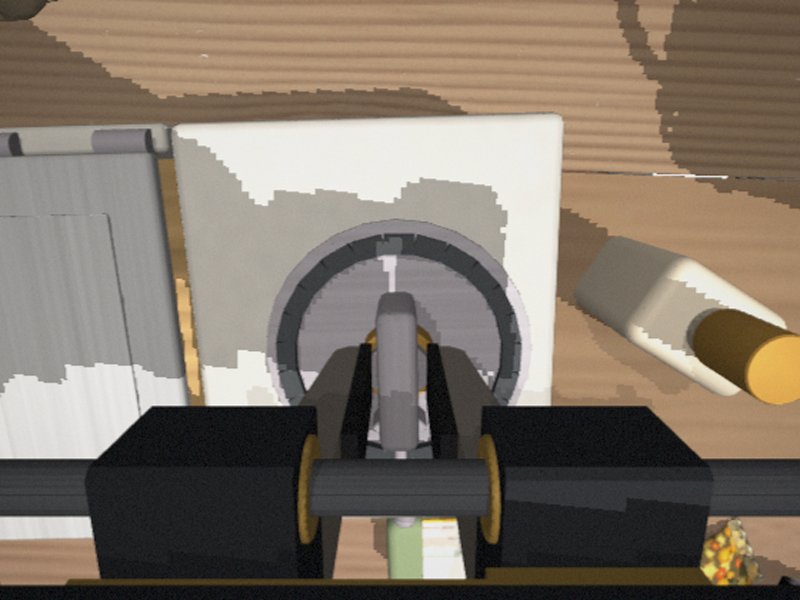

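The fingers straddle the bar, but the 18.7 mm gap suggests the pads sit on the wide root of the nose. I'll open a little, shift towards the tail and up, and close again.

```bash
python3 -m pendant '[[[0,0,0,0],[0,0,0,0],[0.6,0.1,-0.5,0],[0,0,0,0]]]' 0.3 && python3 -m pendant '[[[0,0,0,0],[0,0,0,0],[0,0,0,0],[0,0,0,0],[0,0,0,0]]]' 1 20
```

```text
t: 6.48
eef_pos: [0.5901, -0.2152, 0.1364]
tcp_rot: [1.0, 0.018, 0.001, 0.001]
force: [0.3, -0.5, 0.3]
finger_gap: 0.032
gripper_force: 0.0
t: 7.1
eef_pos: [0.5892, -0.2121, 0.1355]
tcp_rot: [1.0, 0.018, -0.0, -0.002]
force: [-0.7, 7.1, 2.9]
finger_gap: 0.0117
gripper_force: 20.0
```

```bash
python3 -m pendant '[[[0,-0.3,0,0],[0,0.06,0,0.125],[0,0.06,0,0.125],[0,0.06,0,0.125],[0,0.06,0,0.125],[0,0.06,0,0.125],[0,0.06,0,0.125],[0,0.02,0,0.035],[0,0,0,0],[0,0,0,0]]]'; python3 look.py w3
python3 - <<'E'
from h import *
o=telemetry.get_obs(); q=o["tcp_rot"]; print("yaw",2*np.arctan2(q[1],q[0]),o["force"],o["moment"])
E
```

```text
t: 8.35
eef_pos: [0.5878, -0.2158, 0.1355]
tcp_rot: [0.931, -0.365, -0.0, 0.001]
force: [-1.7, -5.5, -0.6]
finger_gap: 0.0121
gripper_force: 20.0
8.35 [ 0.5878 -0.2158  0.1355] [ 0.931 -0.365 -0.     0.001]
cam [ 0.639 -0.262  0.295] [-0.18  0.16 -0.97]
valve_grip [([0.588, -0.223, 0.147], 0.68)]
valve_nose [([0.598, -0.222, 0.15], 0.56)]
valve_setting_tab [([0.606, -0.241, 0.108], 0.58)]
flap_bar [([0.629, -0.072, 0.107], 0.86)]
flap_setting_tip []
flap_hinge [([0.634, -0.069, 0.109], 0.87), ([0.622, -0.217, 0.102], 0.63)]
yaw -0.7485963417461466 [-1.5002127  -5.40146083 -1.95861143] [-0.81289953  0.21765638 -0.01611376]
```

View pics/w3.png

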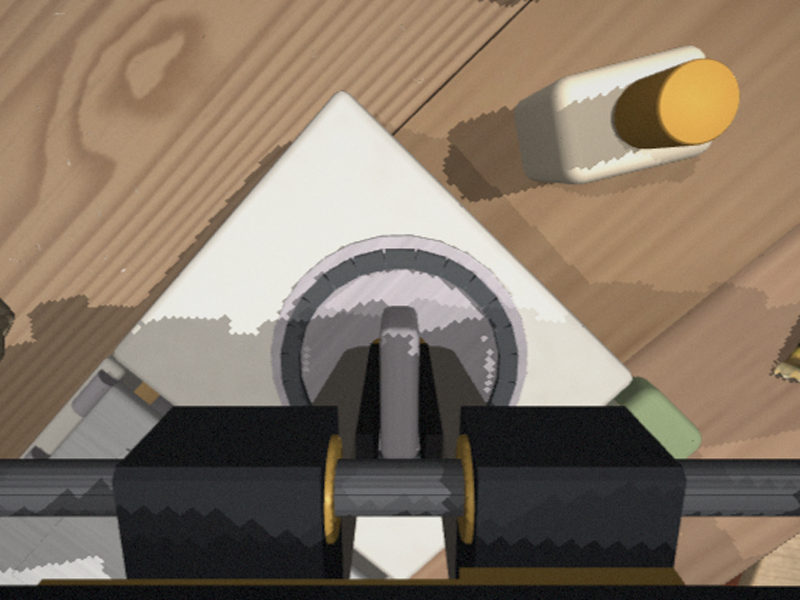

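```bash
python3 -m pendant '[[[0.14,0.15,0,0],[0,0,0,0]]]' && python3 -m pendant '[[[0,0,0,0],[0,0,0,0],[0,0,0,0],[0,0,-2,0],[0,0,-3,0],[-2,0,-3,0],[-5,0,-4,0],[-5,0,-2,0],[0,0,0,0],[0,0,0,0]]]' 0.1; python3 look.py w4; python3 - <<'E'
from h import *
s=dict(np.load("w4.npz")); cv2.imwrite("pics/w4b.png",cv2.resize(s["frame"][0:315],(800,450),interpolation=cv2.INTER_CUBIC))
E
```

```text
t: 8.95
eef_pos: [0.5878, -0.216, 0.1354]
tcp_rot: [0.931, -0.366, -0.001, -0.001]
force: [-2.3, 3.3, 1.2]
finger_gap: 0.0119
gripper_force: 20.0
t: 10.2
eef_pos: [0.5015, -0.1366, 0.2756]
tcp_rot: [0.931, -0.366, 0.001, 0.0]
force: [0.7, 0.7, -0.0]
finger_gap: 0.0419
gripper_force: 0.0
10.2 [ 0.5015 -0.1366  0.2756] [ 0.931 -0.366  0.001  0.   ]
cam [ 0.552 -0.183  0.435] [-0.18  0.16 -0.97]
valve_grip [([0.582, -0.214, 0.148], 0.63)]
valve_nose [([0.588, -0.214, 0.146], 0.77)]
valve_setting_tab [([0.584, -0.216, 0.107], 0.71)]
flap_bar [([0.575, -0.082, 0.111], 0.81)]
flap_setting_tip []
flap_hinge [([0.578, -0.08, 0.109], 0.98), ([0.588, -0.211, 0.147], 0.33)]
```

View pics/w4b.png

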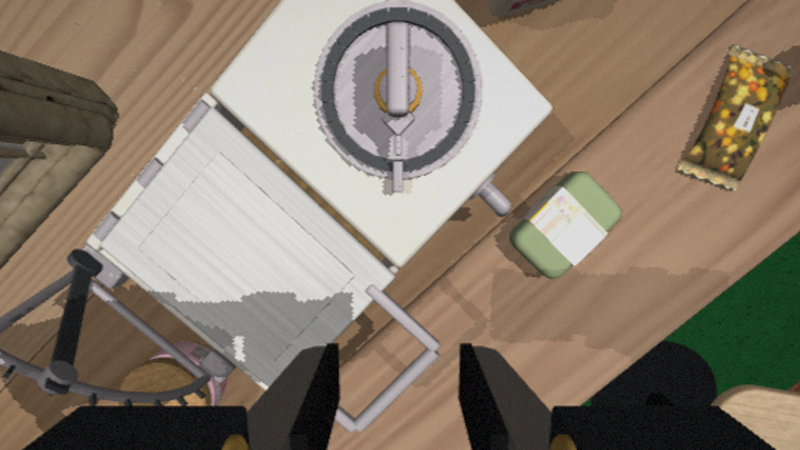

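The nose line at (398,157) and the tab at (398,180) look in line with the axis at (398,88). The setting arm runs from (83,262) to its screw at about (60,375). I'll check both at higher zoom.

```bash
python3 - <<'E'
from h import *
s=dict(np.load("w4.npz")); F=s["frame"]
a=cv2.resize(F[0:145,215:345],(520,580),interpolation=cv2.INTER_CUBIC); b=cv2.resize(F[165:310,0:70],(280,580),interpolation=cv2.INTER_CUBIC)
cv2.imwrite("pics/w4z.png",np.hstack([a,b]))
E
```

```text
(no output)
```

View pics/w4z.png

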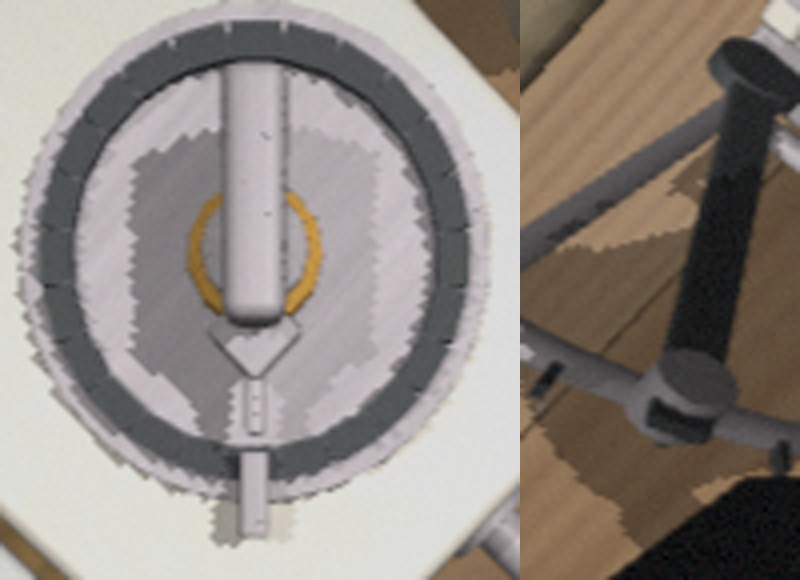

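The zoom confirms the nose at x≈256 and the tab at x≈254, with the axis at about 255, so the valve is at its mark. Now the flap setting.

```bash
cat > fit.py <<'E'
from h import *
from scipy.optimize import least_squares
yaw=.045; X=np.array([np.cos(yaw),np.sin(yaw),0]); Y=np.array([-np.sin(yaw),np.cos(yaw),0]); Z=np.array([0,0,1.])
ax=np.array([.5842,-.2135,0]); O=ax+.08*Y
def unit(P): d=P-O; return np.round([d@X,d@Y,d[2]],4)
E
python3 - <<'E'
from fit import *
s=dict(np.load("w4.npz")); f=.7
for n,uv,z in [("collarL",(313,88),.112),("collarR",(481,88),.112),("barA",(437,350),.104),("barB",(352,425),.104),("hinge1",(205,100),.104),("hinge2",(95,240),.104),("cap",(84,261),.104),("corner",(552,103),.1)]:
    P=ray_z(s,(uv[0]*f,uv[1]*f),z); print(n,np.round(P,4),unit(P))
s1=dict(np.load("w1.npz"))
for uv in [(82,301),(199,295)]: print("w1 bar",unit(ray_z(s1,(uv[0]*f,uv[1]*f),.104)))
for hx in (.070,.075,.08):
    r=least_squares(lambda p:(proj(s,O+hx*X+p[1]*Y+.104*Z+.112*(-np.cos(p[0])*X+np.sin(p[0])*Z))[0]-[44.5,261]),[.8,.12],x_scale=[.1,.01]); print(hx,r.x,r.cost)
for n in ["scene","top"]:
    t=snapshot(n); np.savez(f"{n}2.npz",**{k:t[k] for k in ["intrinsics","rvec","tvec","frame"]})
    c=np.array(proj(t,O+.03*X+.125*Y+.16*Z)[0]).astype(int); x0,y0=max(c[0]-35,0),max(c[1]-50,0); print(n,x0,y0)
    im=cv2.resize(t["frame"][y0:y0+100,x0:x0+70],(400,571),interpolation=cv2.INTER_CUBIC); A=im if n=="scene" else np.hstack([A,im])
cv2.imwrite("pics/arm.png",A)
E
```

```text
collarL [ 0.6188 -0.1782  0.112 ] [ 0.0362 -0.0463  0.112 ]
collarR [ 0.553  -0.2492  0.112 ] [-0.0328 -0.1143  0.112 ]
barA [ 0.449  -0.1229  0.104 ] [-0.1309  0.0166  0.104 ]
barB [ 0.4482 -0.0434  0.104 ] [-0.1282  0.096   0.104 ]
hinge1 [ 0.6593 -0.1264  0.104 ] [0.079  0.0036 0.104 ]
hinge2 [ 0.6505 -0.0135  0.104 ] [0.0753 0.1168 0.104 ]
cap [0.6467 0.0021 0.104 ] [0.0722 0.1326 0.104 ]
corner [ 0.5176 -0.2774  0.1   ] [-0.0694 -0.1409  0.1   ]
w1 bar [-0.1311  0.0968  0.104 ]
w1 bar [-0.1312  0.0152  0.104 ]
0.07 [1.07229004 0.12913097] 1.6155871338926322e-27
0.075 [1.02615925 0.13109342] 1.408269439290757e-23
0.08 [0.9792499  0.13324831] 1.7064639101740927e-26
scene 208 145
top 244 123
```

View pics/arm.png

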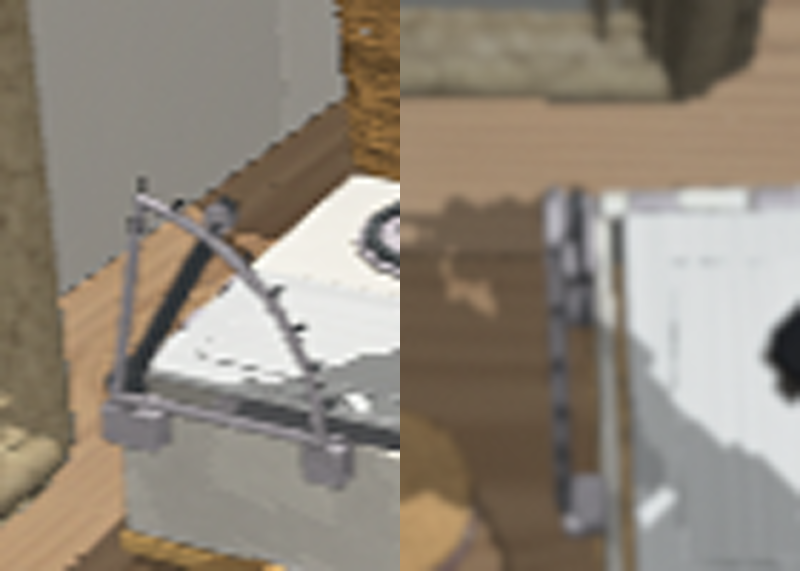

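The scene crop shows the dark arm running from its hinge end at (130,380) to its screw at (218,213). The top crop shows the arm edge-on.

```bash
python3 - <<'E'
from fit import *
w=dict(np.load("w4.npz")); sc=dict(np.load("scene2.npz"))
def P(hx,ya,A,r): return O+hx*X+ya*Y+.104*Z+r*(-np.cos(A)*X+np.sin(A)*Z)
# direction-only fit: scene arm line direction + w4 line direction (offset free)
aw=np.array([[58.,190.],[45,255]]); asn=np.array([[230.8,211.5],[246.2,182.3]])
def res(p,hx):
    ya,A=p[:2]; e=[proj(w,P(hx,ya,A,.112))[0]-[44,261], proj(sc,P(hx,ya,A,.112))[0]-asn[1]]
    return np.concatenate(e)
for hx in (.070,.073,.076):
    r=least_squares(res,[.125,.9],args=(hx,),x_scale=[.01,.1]); print(hx,r.x,r.fun.round(2)); print(" base scene",proj(sc,P(hx,r.x[0],0,0)),"w",proj(w,P(hx,r.x[0],0,0)))
r=least_squares(lambda p:np.concatenate([proj(w,P(*p,.112))[0]-[44,261],proj(sc,P(*p,.112))[0]-asn[1],proj(sc,P(p[0],p[1],0,0))[0]-[230.8,211.5],proj(w,P(p[0],p[1],0,0))[0]-[58.7,183]]),[.073,.125,.9],x_scale=[.01,.01,.1]);print(r.x,r.fun.round(2))
for A in(.9,1.0,1.1): print(A,proj(sc,P(.073,.122,A,.112))-proj(sc,P(.073,.122,0,0)))
print("obs",asn[1]-asn[0])
E
```

```text
0.07 [0.12934429 1.07485579] [-0.12  0.04  0.63 -0.18]
 base scene [[230.58040716 211.85360916]] w [[ 62.88927804 181.83004781]]
0.073 [0.13037774 1.04782425] [-0.11 -0.11  0.33  0.48]
 base scene [[229.41435164 211.79455931]] w [[ 59.52737186 180.34128228]]
0.076 [0.13146206 1.02067198] [-0.1  -0.27  0.02  1.18]
 base scene [[228.23921262 211.74387783]] w [[ 56.12529588 178.88910613]]
[0.0721775 0.1310831 1.0527196] [-0.55  1.07  0.32  0.52 -1.25  0.47  1.1  -1.48]
0.9 [[ 21.96872724 -24.65255686]]
1.0 [[ 18.73226537 -27.61285675]]
1.1 [[ 15.30157194 -30.27853624]]
obs [ 15.4 -29.2]
```

```bash
python3 -m pendant '[[[0,0,0,-0.182],[0,0,0,-0.182],[0,0,0,-0.182],[0,0,0,-0.182],[0,0,0,-0.182],[0,0,0,-0.182],[0,0,0,-0.182]]]' >/dev/null; python3 -m pendant '[[[0,0,0,-0.182],[0,0,0,-0.182],[0,0,0,-0.182],[0,0,0,-0.182],[0,0,0,-0.182],[0,0,0,-0.182],[0,0,0,0]]]'
python3 - <<'E'
from h import *
o=telemetry.get_obs(); q=o["tcp_rot"]; y=2*np.arctan2(q[1],q[0]); d=np.array([.4477,-.0831])-o["eef_pos"][:2]
print(y,"want",.045+np.pi/2,"tx",100*(d[0]*np.cos(y)+d[1]*np.sin(y)),"ty",100*(d[0]*np.sin(y)-d[1]*np.cos(y)),"tz",100*(o["eef_pos"][2]-.096))
E
```

```text
t: 12.4
eef_pos: [0.5011, -0.1363, 0.2746]
tcp_rot: [0.691, 0.722, -0.0, -0.0]
force: [0.2, -0.0, 0.6]
finger_gap: 0.0412
gripper_force: 0.0
1.6147797596243199 want 1.6157963267948965 tx 5.5484383091997405 ty -5.1011902119937 tz 17.855467188737887
```

```bash
python3 -m pendant '[[[2.8,-2.5,0,0],[2.75,-2.6,0,0],[0,0,3,0],[0,0,3,0],[0,0,3,0],[0,0,3,0],[0,0,2.9,0],[0,0,1.5,0],[0,0,1.5,0],[0,0,0,0]]]' && python3 -m pendant '[[[0,0,0,0],[0,0,0,0],[0,0,0,0],[0,0,0,0],[0,0,0,0],[0,0,0,0]]]' 1 30
```

```text
t: 13.65
eef_pos: [0.4471, -0.083, 0.095]
tcp_rot: [0.691, 0.723, -0.0, -0.001]
force: [0.8, -0.6, -0.1]
finger_gap: 0.0415
gripper_force: 0.0
t: 14.4
eef_pos: [0.4473, -0.0833, 0.0961]
tcp_rot: [0.691, 0.723, -0.0, -0.0]
force: [-4.9, -0.4, 6.3]
finger_gap: 0.0091
gripper_force: 30.0
```

```bash
python3 -m pendant '[[[0,0.08,-1.77,0],[0,0.23,-1.76,0],[0,0.39,-1.73,0],[0,0.54,-1.69,0],[0,0.68,-1.64,0],[0,0.82,-1.57,0],[0,0,0,0]]]'; python3 - <<'E'
from fit import *
w=dict(np.load("w4.npz"))
for z in (0,.02): print(np.round(ray_z(w,(115*.7,115*.7),z),3))
E
```

```text
t: 15.28
eef_pos: [0.4735, -0.0816, 0.1982]
tcp_rot: [0.69, 0.723, -0.002, -0.002]
force: [-11.0, -0.5, 2.5]
finger_gap: 0.009
gripper_force: 30.0
[ 0.734 -0.049  0.   ]
[ 0.725 -0.055  0.02 ]
```

```bash
python3 -m pendant '[[[0,0.8,-1.55,0],[0,1.05,-1.41,0],[0,1.20,-1.31,0],[0,1.28,-1.20,0],[0,1.38,-1.08,0],[0,0,0,0],[0,0,0,0]]]'; python3 - <<'E'
from fit import *
import json
o=telemetry.get_obs(); print(np.round(o["eef_pos"],4),o["force"])
def P(hx,ya,A,r): return O+hx*X+ya*Y+.104*Z+r*(-np.cos(A)*X+np.sin(A)*Z)
# flap angle from scene: mask of flap & setting arm
for n in ["scene","wrist","top"]:
    s=snapshot(n); np.savez(f"{n}3.npz",**{k:s[k] for k in ["intrinsics","rvec","tvec","frame"]})
    for l in ["flap","flap_setting","flap_bar","flap_setting_tip"]:
        r=trace(s,l)
        for d in r[:2]:
            v,u=np.where(d["pixels"]); print(n,l,round(d["p"],2),len(u),u.min(),u.max(),v.min(),v.max())
E
```

```text
t: 16.15
eef_pos: [0.5316, -0.0783, 0.2644]
tcp_rot: [0.69, 0.723, 0.0, -0.001]
force: [-8.4, 1.7, 7.0]
finger_gap: 0.0091
gripper_force: 30.0
[ 0.5316 -0.0783  0.2644] [-8.36982179  1.68201465  6.95264265]
scene flap 0.72 388 236 281 152 206
scene flap 0.5 192 296 313 164 182
scene flap_bar 0.96 409 236 281 150 206
wrist flap 0.86 16604 265 420 128 320
wrist flap_setting 0.6 629 376 431 93 112
wrist flap_bar 0.76 16628 266 420 128 321
wrist flap_setting_tip 0.55 665 375 431 93 113
top flap 0.7 156 284 305 164 206
top flap_setting 0.46 33 274 278 157 178
top flap_bar 0.57 179 284 305 160 206
top flap_setting_tip 0.41 70 274 278 156 179
top flap_setting_tip 0.21 192 284 305 162 206
```

```bash
python3 - <<'E'
from fit import *
s=snapshot("wrist"); K,R,t=cam(s); print("cam",unit(-R.T@t), R[2].round(2))
mf=trace(s,"flap")[0]["pixels"]; ma=trace(s,"flap_setting")[0]["pixels"]
np.savez("m.npz",mf=mf,ma=ma,**{k:s[k] for k in ["intrinsics","rvec","tvec","frame"]})
for m in (mf,ma):
    c=max(cv2.findContours(m.astype(np.uint8),0,1)[0],key=cv2.contourArea); print(cv2.approxPolyDP(c,2,True)[:,0].tolist())
v,u=np.where(ma); print([(c,v[u==c].min(),v[u==c].max()) for c in range(u.min(),u.max()+1,4)])
def P(hx,ya,A,r): return O+hx*X+ya*Y+.104*Z+r*(-np.cos(A)*X+np.sin(A)*Z)
for A in (.93,.96,1.0): print("flap",A,[proj(s,P(.0725,y,A,r))[0].round(1).tolist() for y,r in((.115,0),(.115,.15),(.001,.15),(.001,0))])
for A in (1.0,1.05,1.1): print("arm",A,[proj(s,P(.0725,.130,A,r))[0].round(1).tolist() for r in (0,.112,.122)],[proj(s,P(.0725,.122,A,r))[0].round(1).tolist() for r in (0,.112,.122)])
g=cv2.cvtColor(s["frame"],cv2.COLOR_BGR2GRAY)
for r in range(84,124,3): print(r,g[r,364:440:3].tolist())
E
```

```text
cam [-0.0454  0.1246  0.4239] [ 0.01 -0.24 -0.97]Traceback (most recent call last):
  File "<stdin>", line 3, in <module>
IndexError: list index out of range
```

```bash
cat > cmp.py <<'E'
from fit import *
def get(labels):
    for l in labels:
        r=trace(s,l)
        if r: return r[0]["pixels"]
for k in range(4):
    s=snapshot("wrist"); mf=get(["flap","flap_bar"]); ma=get(["flap_setting","flap_setting_tip"])
    if mf is not None and ma is not None: break
o=telemetry.get_obs(); print(o["t"],np.round(o["eef_pos"],4),np.round(o["force"],1))
for m in (mf,ma):
    c=max(cv2.findContours(m.astype(np.uint8),0,1)[0],key=cv2.contourArea); print(cv2.approxPolyDP(c,2,True)[:,0].tolist())
def P(hx,ya,A,r): return O+hx*X+ya*Y+.104*Z+r*(-np.cos(A)*X+np.sin(A)*Z)
for A in (.93,.96,1.0,1.05): print("flap",A,[proj(s,P(.0725,y,A,r))[0].round(1).tolist() for y,r in((.115,0),(.115,.15),(.001,.15),(.001,0))])
for A in (1.0,1.05,1.1): print("arm",A,[proj(s,P(.0725,.130,A,r))[0].round(1).tolist() for r in (0,.112,.122)],[proj(s,P(.0725,.122,A,r))[0].round(1).tolist() for r in (0,.112,.122)])
E
python3 cmp.py; python3 - <<'E'
from h import *
g=cv2.cvtColor(np.load("wrist3.npz")["frame"],cv2.COLOR_BGR2GRAY)
for r in range(84,128,3): print(r,g[r,364:444:3].tolist())
E
```

```text
17.2 [ 0.5315 -0.0783  0.2643] [-6.8  2.2  7.1]
[[420, 128], [333, 136], [329, 161], [271, 175], [271, 185], [266, 188], [265, 208], [270, 320], [289, 320], [288, 192], [291, 189], [325, 179], [331, 181], [329, 271], [336, 283], [382, 283], [411, 254]]
[[374, 111], [382, 113], [402, 108], [430, 110], [431, 106], [403, 103], [400, 94], [387, 93], [378, 95]]
flap 0.93 [[418.2, 129.6], [332.4, 136.3], [325.3, 327.3], [406.6, 255.7]]
flap 0.96 [[418.2, 129.6], [340.1, 136.5], [331.9, 329.7], [406.6, 255.7]]
flap 1.0 [[418.2, 129.6], [350.7, 136.9], [341.1, 332.9], [406.6, 255.7]]
flap 1.05 [[418.2, 129.6], [364.8, 137.3], [353.2, 336.8], [406.6, 255.7]]
arm 1.0 [[419.9, 111.4], [376.6, 108.4], [370.9, 108.0]] [[419.0, 121.2], [375.7, 122.3], [370.0, 122.5]]
arm 1.05 [[419.9, 111.4], [386.1, 108.3], [381.5, 107.9]] [[419.0, 121.2], [385.1, 122.4], [380.5, 122.6]]
arm 1.1 [[419.9, 111.4], [395.9, 108.2], [392.6, 107.8]] [[419.0, 121.2], [394.8, 122.5], [391.5, 122.7]]
84 [102, 102, 110, 107, 105, 109, 100, 101, 106, 107, 110, 118, 117, 118, 119, 124, 124, 125, 125, 101, 100, 136, 133, 136,
[... 1166 characters left out ...]
8, 163, 179, 165, 176]
114 [102, 101, 96, 101, 107, 103, 103, 105, 65, 68, 113, 120, 122, 121, 120, 118, 196, 192, 193, 216, 216, 166, 179, 165, 180, 163, 179]
117 [145, 143, 139, 137, 139, 141, 142, 144, 146, 145, 141, 141, 157, 166, 167, 169, 173, 231, 174, 163, 149, 169, 175, 166, 177, 170, 179]
120 [150, 152, 148, 146, 147, 146, 149, 166, 178, 174, 181, 172, 175, 175, 174, 176, 172, 111, 211, 244, 244, 216, 172, 171, 176, 173, 177]
123 [105, 104, 99, 106, 110, 111, 115, 114, 113, 92, 90, 90, 93, 90, 87, 84, 85, 82, 177, 246, 245, 214, 170, 174, 168, 176, 176]
126 [120, 114, 116, 123, 122, 117, 119, 118, 122, 83, 86, 83, 84, 84, 84, 80, 84, 81, 164, 232, 245, 194, 167, 179, 167, 179, 172]
```

```bash
python3 -m pendant '[[[0,0.5,-0.4,0],[0,0.58,-0.4,0],[0,0.6,-0.38,0],[0,0,0,0],[0,0,0,0],[0,0,0,0]]]'; python3 cmp.py; python3 - <<'E'
from fit import *
s=snapshot("wrist"); g=cv2.cvtColor(s["frame"],cv2.COLOR_BGR2GRAY); np.savez("w5.npz",**{k:s[k] for k in ["intrinsics","rvec","tvec","frame"]})
p=np.load("m0.npz")["p"] if 0 else np.array([.4473,-.0833,.0961]); d=telemetry.get_obs()["eef_pos"]-p; print("A tcp",np.arctan2(d[2],.203-d@X),np.hypot(d[2],.203-d@X))
for r in range(80,130,3): print(r,g[r,340:430:3].tolist())
E
```

```text
t: 17.95
eef_pos: [0.5486, -0.0774, 0.2756]
tcp_rot: [0.69, 0.723, 0.001, -0.001]
force: [-5.2, 2.8, 5.2]
finger_gap: 0.0087
gripper_force: 30.0
18.1 [ 0.5486 -0.0774  0.2756] [-4.8  3.3  4.9]
[[395, 129], [324, 136], [322, 158], [319, 161], [271, 174], [270, 185], [266, 187], [270, 320], [286, 320], [289, 317], [288, 191], [291, 188], [317, 178], [322, 179], [321, 257], [336, 282], [362, 283], [388, 251]]
[[343, 98], [345, 111], [363, 111], [368, 108], [397, 111], [405, 108], [400, 105], [367, 104], [363, 95]]
flap 0.93 [[393.9, 129.4], [299.1, 135.5], [296.2, 317.6], [384.5, 251.5]]
flap 0.96 [[393.9, 129.4], [306.0, 135.7], [302.2, 319.8], [384.5, 251.5]]
flap 1.0 [[393.9, 129.4], [315.5, 136.0], [310.5, 322.7], [384.5, 251.5]]
flap 1.05 [[393.9, 129.4], [328.1, 136.4], [321.5, 326.2], [384.5, 251.5]]
arm 1.0 [[395.2, 111.8], [344.3, 109.1], [337.7, 108.7]] [[394.5, 121.2], [343.7, 122.3], [337.1, 122.4]]
arm 1.05 [[395.2, 111.8], [352.9, 109.0], [347.3, 108.6]] [[394.5, 121.2], [352.2, 122.4], [346.7, 122.5]]
arm 1.1 [[395.2, 111.8], [361.8, 108.9], [357.4, 108.5]] [[394.5, 121.2
[... 1903 characters left out ...]
00, 104, 115, 111, 105, 108, 123, 153, 133, 133, 181, 172, 183, 169, 180, 172, 180, 179, 177]
119 [153, 154, 152, 154, 155, 152, 158, 156, 154, 156, 185, 185, 186, 184, 185, 185, 184, 154, 211, 223, 223, 192, 170, 181, 165, 183, 167, 176, 172, 177]
122 [129, 126, 131, 129, 127, 140, 141, 141, 143, 141, 138, 135, 132, 127, 127, 113, 114, 87, 237, 247, 247, 206, 165, 184, 163, 182, 167, 184, 168, 178]
125 [168, 127, 124, 112, 119, 127, 122, 119, 124, 122, 116, 85, 84, 86, 86, 82, 86, 85, 173, 247, 247, 210, 167, 184, 165, 184, 169, 183, 166, 183]
128 [203, 162, 123, 113, 116, 125, 122, 119, 121, 124, 116, 87, 85, 88, 86, 92, 111, 120, 140, 184, 200, 199, 170, 184, 168, 182, 173, 185, 173, 181]
```

Three estimates agree: 1.056 rad for the flap from the arm position, about 1.053 for the flap in the image, and about 1.059 for the setting arm. The grip is steady, so I'm handing in.

```bash
python3 -c "
from h import *
print(arm.close_job())"
```

```text
the job is handed in; nothing more can be done
None
```

The job is handed in: the valve nose is lined up with the collar tab, and the arm is holding the flap at about 1.055 rad against a measured setting-arm angle of about 1.058 rad. I saw no sign of contact with the surrounding goods, but I did not check them again before handing in.

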